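Show the underside of the short pewter beaker to the inspection camera

TASK

Set the camera light: slide the grip of the dimmer along its track until it is level with the brass pointer clipped to the side of the track, and leave it there. Then pick up the shortest of the three pewter beakers and hold it in the air in front of the camera so that the camera can inspect its base: underside square to the lens, centred on the lens's viewing axis and about 80 mm away from the lens. Finish holding it there, still in the gripper and at rest; do not touch the camera or disturb the two taller beakers.

Things in the scene. Friction and masses are not known exactly. Their poses are not given: they have to be found in the camera images.
- dimmer (a joint): travel of the dimmer's grip along its track in m, 0 at the -y end (track's own frame) to 0.10 at the +y end; it stays where it is left, friction about 1.5 N
- dimmer_top (a point): centre of the top of the dimmer's black grip, a block 28 mm (across the track, x) by 20 mm (along the track, y) by 40 mm tall; its top is 54.5 mm above the table
- dimmer_base: aluminium track of the dimmer fixed to the table, 40 mm (x) by 150 mm (y) by 14 mm high; origin at the centre of its underside, y along the track; the grip stands at y = joint value - 0.05 on it
- pointer: small brass clip 12 mm wide and 20 mm high at the far (+x) long side of the track, its tooth pointing across the track at the grip; origin under it, at its inner face; the middle of the grip must come to the same place along the track (rel y = 0); it does not move
- beaker_short: the shortest of the three pewter-grey embossed beakers, 56 mm diameter, 78 mm tall, open at the top, standing upright, 150 to 250 g; origin at the centre of its underside, z up through the mouth
- beaker_mid: taller pewter beaker, 61 mm diameter, 108 mm tall, bystander; origin at the centre of its underside
- beaker_tall: tallest pewter beaker, 68 mm diameter, 118 mm tall, bystander; origin at the centre of its underside. The three beakers stand in any order, at least 100 mm between centres
- camera_stand: fixed low stand of the inspection camera: round dark foot 96 mm diameter with the post and head on it, 125 mm high in all; origin at the centre of the foot's underside; its front (-x) is the side the camera looks to
- camera_head: camera head on the stand, a box with a grey ring light 76 mm diameter; origin at the centre of the lens's front, 110 mm above the table; z is the viewing direction, up and toward the stand's front, 26 degrees (0.45 rad) from vertical
Things that resemble listed ones, but are neither listed nor needed, are in the scene too. What is shaped like the beaker_short but red or turquoise is not meant.

How it is judged:
On the way, in this order (a step that is already met when the one before it is completed fails the run):
1. the dimmer's grip is level with the pointer (within 6 mm) with the beaker still on the table (y of dimmer_top in the frame of pointer between -0.006 and 0.006 m and velocity of joint dimmer between -0.01 and 0.01 m/s and height (world z) of beaker_short below 0.01 m), for 0.2 s.
2. the short beaker is lifted in the gripper (height (world z) of beaker_short above 0.04 m and contact force between the fingers and beaker_short above 1 N), for 0.2 s.
At the end, for the whole second after the job is handed in: Dimmer grip within 6 mm of the pointer; short beaker held by the fingers alone, at rest, mouth up, axis within 0.19 rad of the viewing axis, underside centre within 15 mm of it in the head's x and y and 60 to 100 mm before the lens; taller beakers upright, within 30 mm of their starts (y of dimmer_top in the frame of pointer between -0.006 and 0.006 m and x of beaker_short in the frame of camera_head between -0.015 and 0.015 m and y of beaker_short in the frame of camera_head between -0.015 and 0.015 m and z of beaker_short in the frame of camera_head between 0.06 and 0.1 m and angle between the z axis of beaker_short and the z axis of camera_head, either way round below 0.19 rad and angle between beaker_short's own z axis and vertical below 1.2 rad and height (world z) of beaker_short above 0.12 m and contact force between the fingers and beaker_short above 1 N and contact force between beaker_short and camera_stand below 0.2 N and linear speed of beaker_short below 0.02 m/s and angular speed of beaker_short below 0.15 rad/s and distance of each of beaker_mid, beaker_tall from where it was at the start of the episode below 0.03 m and angle between each of beaker_mid, beaker_tall's own z axis and vertical below 0.2 rad); the arm keeps its last pose, push and grip.
It fails at once if the camera or its stand is touched harder than 2 N (contact force between camera_stand and the arm above 2 N or contact force between camera_stand and the fingers above 2 N or contact force between camera_stand and beaker_short above 2 N).
It fails at once if a taller beaker is lifted, knocked over or shifted by more than 30 mm (distance of any of beaker_mid, beaker_tall from where it was at the start of the episode above 0.03 m or angle between any of beaker_mid, beaker_tall's own z axis and vertical above 0.4 rad).
It also fails if it takes over 48 s, if anything falls off the work surface, if the arm or the gripper's body presses on something with over 40 N, if the wrist force passes 120 N, or if a joint passes its speed limit or range.

ROBOT

A 6-joint arm with a two-finger parallel gripper is mounted at the origin on a cart in front of the work surface, level with it; the furniture and walls round the work are solid. World frame = base frame: x ahead of the robot, y to its left, z up, the work surface at z = 0. Lengths are in m, angles in rad, forces in N, time in s.
With the tool pointing down it reaches from about 0.225 to 0.875 m from the base axis. Payload 3.4 kg.
Tool frame: the origin (TCP) lies on the centre line of the jaws, within the pads' length; the fingertips stand 14 mm ahead of it and the grasp point (between the pads) lies 5 mm behind it; z points along the fingers, y is the line along which they close (so a half turn about z gives the same grasp; the last joint's range is limited). The gripper opens to 85 mm and grips with 20 to 120 N. Pads are 22 mm wide; open, the fingers measure 114 mm over their backs; the gripper's body (76 mm by 85 mm) begins 54 mm behind the grasp point. The pads swing forward as they close: fully open they stand 13 mm farther back than shut.
Start: joints at [-1.444, 0.276, 1.505, -0, 1.361, -0.121], TCP at [0.141, -0.557, 0.245] pointing down, gripper open.
Joint ranges: [-2.89, 2.89], [-0.75, 2.08], [0.22, 2.7], [-1.18, 4.32], [0.11, 2.71], [-2.7, 2.7]. Speed limits (rad/s): [2.57, 2.57, 3.14, 3.14, 3.14, 3.14].

INTERFACE

Orientations are given as a unit quaternion [w, x, y, z].
In Python, from rig import manip, eyes gives the robot as it stands.
- The arm moves only by the shell command python3 -m creep 'ROWS' [FORCE]. ROWS is JSON, a list of rows, each a list of 5 numbers: the opening, from 0 (shut) to 1 (fully open), then the shift along the tool's x, y, z normalised to -1 to 1, where 1 is 0.5 m, then the turn about the tool's z normalised to -1 to 1, where 1 is 360 degrees. In form: [[fingers, dx, dy, dz, spin], ...]. A call has 1 to 10 rows; each row is the pose to reach, as a shift and turn from the pose commanded when the call began, along the tool's axes at that moment, turning the shorter way round; what a row does not reach only later rows make up. A row lasts 1/10 s, in which the tool goes at most 50 mm and 8.59 degrees, less where a joint would pass 70% of its speed; a pose out of reach is approached as far as the arm can. A call with a number of a shift or a turn outside -1 to 1 is refused whole. A call with a gripper value outside its range is refused whole. The fingers move at their own pace and stop on an object; FORCE is the grip in N (left out, the last holds). Time passes only in rows, so rows that repeat a pose let the fingers close. It gives the time, the measured TCP pose, the force, the opening and the grip force at its end, in the units of the state.
- manip.get_state(): the state, without advancing time (a new reading comes with each control period).
- eyes.get_image(name): name is "scene" or "top" or "wrist"; returns a dict with "frame" (480x640x3 uint8, red, green, blue), "fx", "fy", "cx", "cy" (pixels), "k1" (the pictures are not rectified: a ray, as slopes to the right and down, at radius r is drawn at 1 + k1 r^2 times it, then the intrinsics apply), "R" (3x3) and "t" (3): a world point X has camera coordinates R X + t. Camera axes: x right, y down, z forward; pixel columns grow to the right and rows downward; lengths in m; the calibration is good to about 2 mm. A picture is of the moment at which its call begins. There is no depth.
- manip.sign_off(): hands the job in; it is judged then, once.
Trained networks look in the newest picture that a camera, given by its name, has taken for a name from the list of things; names that differ only in an ending like _2 or _b are one class to them, and where a whole thing is asked for, a point or a joint stands for the part that bears it (a point fixed in the world has none). Each returns a list of dicts, best first, with "confidence" (0 to 1); they miss things now and then, are a little off and sometimes report something else, mostly with a low value. They report only what shows in the picture. A call takes as long as a camera call. They do not tell look-alikes from the thing itself.
- eyes.regions_of(camera, label): "mask" (480x640 bool, what is visible of it) and "bbox" ([left, top, right, bottom] in pixels, round what is visible of it).
- eyes.place_of(camera, label): "centre" ([column, row] in pixels: a listed point, or the origin of a listed thing).
The state is a dict: "clock": time; "qpos": joint angles; "qd": joint speeds; "effort": joint torques, N m; "position": TCP position; "ee_rot": TCP orientation; "contact_force": force on the tool from outside, world axes, zero at the start; "moment": the same for the moment, N m; "width": finger opening in m; "gripper_force": force on a finger pad.
Only numpy, scipy, OpenCV 4.12 (cv2) and the standard library are available. Lean on these libraries where they do the work, as an engineer would, in place of code of your own. Each camera call takes 0.05 s, during which the arm holds its last target. There are 200 camera calls.

## Working session

There is one attempt and no reset: what is moved stays moved. The work goes in short steps, Python scripts to look and compute and a shell command to move; the robot and the scene stay as the last step left them, time stands still between calls to the robot, and variables do not carry over. Pictures are saved under pics/ and viewed, at most 13 in all, crops included, and the job is handed in when it is done.

```bash
ls; mkdir -p pics; cat > h.py <<'E'
import numpy as np, cv2
from rig import manip, eyes
def ray(im,px):
    K=np.array([[im['fx'],0,im['cx']],[0,im['fy'],im['cy']],[0,0,1]],float)
    d=((np.array(px,float)-K[:2,2])/[im['fx'],im['fy']])
    u=d.copy()
    for _ in range(30): u=d/(1+im['k1']*(u@u))
    R=np.array(im['R']);t=np.array(im['t'])
    return -R.T@t, R.T@np.array([*u,1])
def onz(im,px,z):
    o,d=ray(im,px); return o+d*(z-o[2])/d[2]
def proj(im,X):
    c=np.array(im['R'])@np.array(X)+np.array(im['t']);u=c[:2]/c[2];u=u*(1+im['k1']*(u@u))
    return u*[im['fx'],im['fy']]+[im['cx'],im['cy']]
def tri(rs):
    A=np.zeros((3,3));b=np.zeros(3)
    for o,d in rs:
        d=d/np.linalg.norm(d);P=np.eye(3)-np.outer(d,d);A+=P;b+=P@o
    X=np.linalg.solve(A,b); return X,[np.linalg.norm((np.eye(3)-np.outer(d,d)/(d@d))@(X-o)) for o,d in rs]
def save(im,n): cv2.imwrite('pics/'+n,cv2.cvtColor(im['frame'],cv2.COLOR_RGB2BGR))
E
python3 - <<'E'
from h import *
np.set_printoptions(precision=3,suppress=True)
s=manip.get_state(); print({k:np.round(v,3) for k,v in s.items()})
Z=dict(dimmer_top=.0545,dimmer_base=0,pointer=0,beaker_short=0,beaker_mid=0,beaker_tall=0,camera_stand=0,camera_head=.11)
for c in ('scene','top'):
    im=eyes.get_image(c); save(im,c+'1.png'); print(c,'cam at',-np.array(im['R']).T@np.array(im['t']))
    for n,z in Z.items():
        for d in eyes.place_of(c,n): print(n,round(d['confidence'],2),np.round(d['centre'],1),onz(im,d['centre'],z))
E
```

```text
pics
{'clock': np.float64(0.0), 'qpos': array([-1.444,  0.277,  1.506,  0.   ,  1.361, -0.121]), 'qd': array([ 0.   , -0.001, -0.   , -0.001, -0.002,  0.001]), 'effort': array([ -0.002, -41.677, -24.581,  -0.   ,   0.011,   0.   ]), 'position': array([ 0.141, -0.557,  0.244]), 'ee_rot': array([-0.001,  0.992,  0.124, -0.   ]), 'contact_force': array([ 0.067, -0.558, -0.955]), 'moment': array([-0.02 , -0.036, -0.004]), 'gripper_force': np.float64(0.0), 'width': np.float64(0.086)}
scene cam at [0.137 0.448 0.846]
dimmer_top 0.5 [378.3 215.8] [ 0.471 -0.28   0.054]
dimmer_base 0.73 [365.6 247.7] [ 0.471 -0.238  0.   ]
pointer 0.44 [350.8 256.9] [ 0.482 -0.201  0.   ]
beaker_short 0.83 [210.  349.5] [0.571 0.113 0.   ]
beaker_short 0.72 [352.3 351. ] [ 0.369 -0.021  0.   ]
beaker_short 0.64 [333.9 408.8] [0.337 0.085 0.   ]
beaker_short 0.44 [309.4 197.8] [ 0.643 -0.293  0.   ]
beaker_mid 0.61 [298.7 316.3] [ 0.485 -0.029  0.   ]
beaker_tall 0.77 [278.1 381.8] [0.438 0.097 0.   ]
camera_stand 0.86 [311.3 197.9] [ 0.64  -0.295  0.   ]
camera_head 0.91 [309.1 156.5] [ 0.646 -0.296  0.11 ]
camera_head 0.5 [377.4 215.7] [ 0.449 -0.228  0.11 ]
top cam at [ 0.436 -0.095  0.952]
dimmer_top 0.48 [409.2 257.7] [ 0.471 -0.276  0.054]
dimmer_base 0.57 [385.5 260.4] [ 0.469 -0.238  0.   ]
pointer 0.56 [367.7 254.1] [ 0.483 -0.201  0.   ]
beaker_short 0.94 [229.3 328.6] [0.34  0.084 0.   ]
beaker_short 0.82 [280.4 314.4] [ 0.365 -0.02   0.   ]
beaker_short 0.6 [409.6 174.9] [ 0.645 -0.296  0.   ]
beaker_short 0.55 [212.2 215.6] [0.571 0.117 0.   ]
beaker_mid 0.68 [281.  251.4] [ 0.493 -0.024  0.   ]
beaker_tall 0.56 [220.6 274.5] [0.45  0.101 0.   ]
camera_stand 0.98 [407.1 175.9] [ 0.644 -0.29   0.   ]
camera_stand 0.72 [367.2 255. ] [ 0.481 -0.2    0.   ]
camera_head 0.79 [420.7 161.8] [ 0.646 -0.294  0.11 ]
```

View pics/scene1.png

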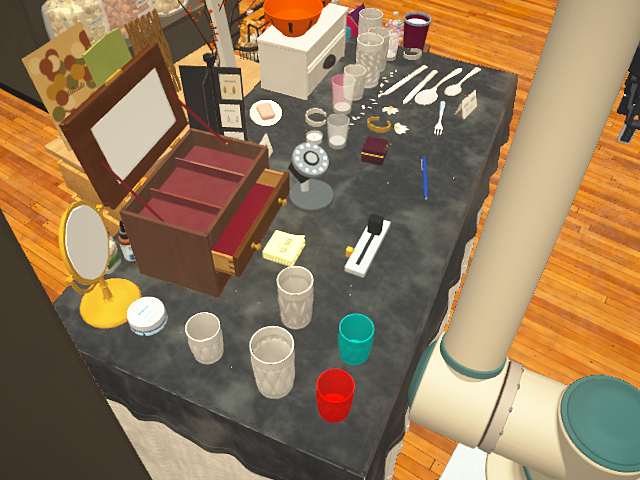

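View pics/top1.png

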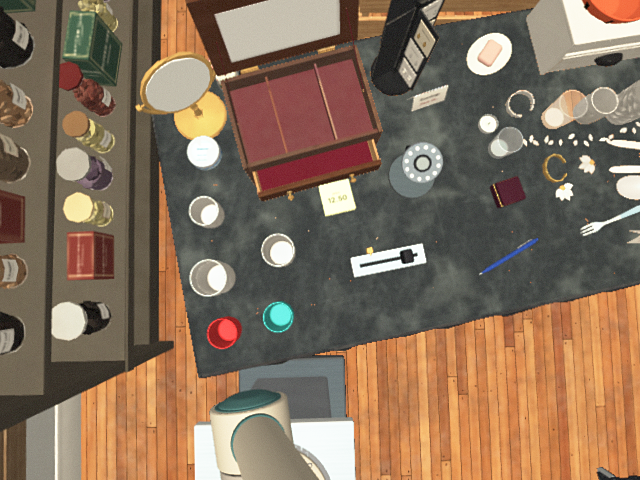

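```bash
python3 - <<'E'
from h import *
np.set_printoptions(precision=4,suppress=True)
for c in ('top','scene'):
    im=eyes.get_image(c)
    r=eyes.regions_of(c,'dimmer_base')[0]; m=r['mask'].astype(np.uint8)
    # long axis from top-plane backprojection
    ys,xs=np.nonzero(m); P=np.array([onz(im,(x,y),.014)[:2] for x,y in zip(xs,ys)],np.float32)
    (cx,cy),(w,h),a=cv2.minAreaRect(P); print(c,r['confidence'],'rect',cx,cy,w,h,a,len(xs)); print(cv2.boxPoints(((cx,cy),(w,h),a)))
    # white pixels only
    hsv=cv2.cvtColor(im['frame'],cv2.COLOR_RGB2HSV); x0,y0,x1,y1=map(int,r['bbox'])
    br=np.zeros_like(m); br[y0-6:y1+6,x0-6:x1+6]=((hsv[...,1]>140)&(hsv[...,2]>90)&(hsv[...,0]<32))[y0-6:y1+6,x0-6:x1+6]
    ys,xs=np.nonzero(br); print('brass',len(xs),xs.mean(),ys.mean(),onz(im,(xs.mean(),ys.mean()),.01))
    g=np.zeros_like(m); g[y0-20:y1+6,x0-6:x1+6]=(hsv[...,2]<35)[y0-20:y1+6,x0-6:x1+6]
    for n in('dimmer_top','pointer'):
        for d in eyes.regions_of(c,n): print(n,d['confidence'],d['bbox'])
    s=eyes.regions_of(c,'camera_head')[0]; print('head',s['bbox'],s['confidence'])
    b=s['bbox']; cx,cy=int((b[0]+b[2])/2),int((b[1]+b[3])/2)
    a1=cv2.resize(im['frame'][cy-35:cy+35,cx-35:cx+35],None,fx=5.5,fy=5.5,interpolation=cv2.INTER_CUBIC)
    a2=cv2.resize(im['frame'][y0-20:y1+10,x0-10:x1+10],(385,385)) 
    print('crop',cx-35,cy-35,'scale5.5')
    cv2.imwrite(f'pics/crop_{c}.png',cv2.cvtColor(np.hstack([a1,a2]),cv2.COLOR_RGB2BGR))
    for n in('beaker_short',):
        for d in eyes.regions_of(c,n): print(n,d['confidence'],d['bbox'])
a=cv2.imread('pics/crop_top.png');b=cv2.imread('pics/crop_scene.png');cv2.imwrite('pics/crops.png',cv2.resize(np.vstack([a,b]),(600,600)))
E
```

```text
top 0.91 rect 0.4700218737125397 -0.24102738499641418 0.044394150376319885 0.15329158306121826 9.167503356933594 1564
[[ 0.4359 -0.1689]
 [ 0.4603 -0.3202]
 [ 0.5041 -0.3132]
 [ 0.4797 -0.1618]]
brass 4 362.25 257.75 [ 0.475 -0.189  0.01 ]
dimmer_top 0.6 [404.0, 247.7, 414.8, 263.8]
pointer 0.39 [367.9, 247.9, 374.2, 254.1]
head [402.7, 143.1, 444.6, 180.4] 0.79
crop 388 126 scale5.5
beaker_short 0.95 [261.1, 298.4, 294.3, 334.4]
beaker_short 0.66 [190.5, 198.7, 222.7, 227.5]
beaker_short 0.58 [208.8, 317.2, 242.9, 347.2]
scene 0.66 rect 0.46507540345191956 -0.23996375501155853 0.047185018658638 0.16856159269809723 11.689451217651367 1364
[[ 0.4249 -0.1622]
 [ 0.459  -0.3273]
 [ 0.5053 -0.3177]
 [ 0.4711 -0.1527]]
brass 64 348.890625 250.765625 [ 0.4894 -0.2044  0.01  ]
dimmer_top 0.67 [251.7, 326.7, 296.4, 397.0]
dimmer_top 0.6 [368.3, 211.6, 380.6, 235.1]
head [252.1, 326.3, 296.6, 397.1] 0.46
crop 239 326 scale5.5
beaker_short 0.76 [336.0, 312.4, 375.8, 367.8]
beaker_short 0.72 [183.4, 310.6, 223.6, 364.9]
beaker_short 0.6 [367.8, 212.6, 383.2, 237.9]
beaker_short 0.59 [320.8, 367.4, 356.6, 425.0]
```

View pics/crops.png

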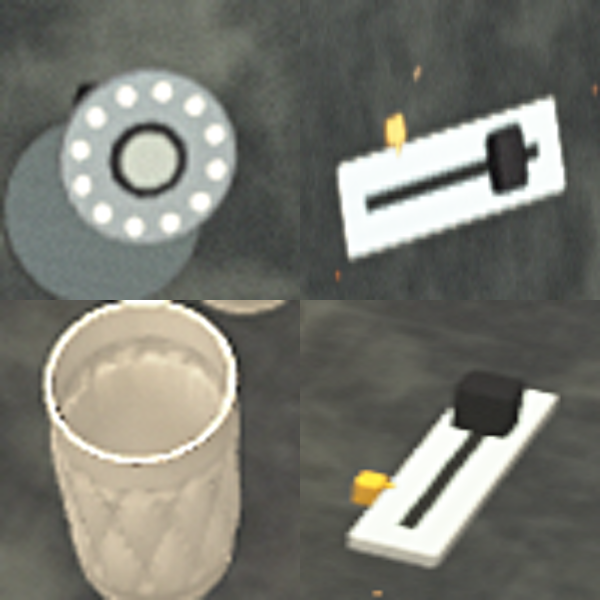

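```bash
python3 - <<'E'
from h import *
from scipy.optimize import least_squares
np.set_printoptions(precision=4,suppress=True)
rays=[];pt=[]
for c,(u,v) in (('top',(422,163)),('scene',(309,157))):
    im=eyes.get_image(c); f=im['frame']; S=8;W=24
    cr=f[v-W:v+W,u-W:u+W]; g=cv2.cvtColor(cr,cv2.COLOR_RGB2GRAY); g=cv2.resize(g,None,fx=S,fy=S,interpolation=cv2.INTER_CUBIC)
    b=cv2.morphologyEx(g,cv2.MORPH_TOPHAT,cv2.getStructuringElement(cv2.MORPH_ELLIPSE,(49,49)))
    n,_,st,ce=cv2.connectedComponentsWithStats((b>35).astype(np.uint8))
    L=[((x+.5)/S-.5+u-W,(y+.5)/S-.5+v-W) for (x,y),s in zip(ce[1:],st[1:]) if 150<s[4]<1800]
    print(c,len(L),np.array(L).mean(0)); rays+=[ray(im,p) for p in L]
    hsv=cv2.cvtColor(f,cv2.COLOR_RGB2HSV); q=(368,251) if c=='top' else (349,251)
    sub=hsv[q[1]-12:q[1]+12,q[0]-12:q[0]+12]; m=(sub[...,0]<32)&(sub[...,0]>12)&(sub[...,1]>110)&(sub[...,2]>110)
    ys,xs=np.nonzero(m); w=sub[...,1][m].astype(float); p=(np.average(xs,weights=w)+q[0]-12,np.average(ys,weights=w)+q[1]-12)
    print('brass',len(xs),p,onz(im,p,.012),onz(im,p,.02)); pt.append(ray(im,p))
    # white track
    q=(388,260) if c=='top' else (368,247)
    mk=np.zeros((480,640),np.uint8); mk[q[1]-50:q[1]+50,q[0]-50:q[0]+50]=((hsv[...,1]<70)&(hsv[...,2]>150))[q[1]-50:q[1]+50,q[0]-50:q[0]+50]
    n,lab,st,_=cv2.connectedComponentsWithStats(mk); k=1+np.argmax(st[1:,4]); ys,xs=np.nonzero(lab==k)
    P=np.array([onz(im,(x,y),.014)[:2] for x,y in zip(xs,ys)],np.float32); print('track',len(xs),cv2.minAreaRect(P))
print('brass tri',tri(pt))
def res(p):
    n=np.array([np.sin(p[3])*np.cos(p[4]),np.sin(p[3])*np.sin(p[4]),np.cos(p[3])]);C=p[:3]
    return [np.linalg.norm(o+d*((C-o)@n/(d@n))-C)-p[5] for o,d in rays]
for y0 in(0,1.5,3,-1.5):
    r=least_squares(res,[.646,-.294,.11,.45,y0,.03],loss='soft_l1',f_scale=.001); print(r.cost,r.x,np.degrees(r.x[4]),np.abs(res(r.x)).max())
E
```

```text
top 12 [422.1465 162.7626]
brass 42 (np.float64(369.20224933282503), np.float64(250.19805566145635)) [ 0.4898 -0.2035  0.012 ] [ 0.4893 -0.2025  0.02  ]
track 1203 ((0.4687982201576233, -0.24068886041641235), (0.04106384888291359, 0.15051576495170593), 9.594332695007324)
scene 15 [309.6884 159.0024]
brass 71 (np.float64(348.87544343713046), np.float64(251.0197083169097)) [ 0.4882 -0.2022  0.012 ] [ 0.4848 -0.196   0.02  ]
track 925 ((0.4660806655883789, -0.23539666831493378), (0.04187631979584694, 0.1584402173757553), 9.956633567810059)
brass tri (array([ 0.4896, -0.2039,  0.0096]), [np.float64(0.00038781243273016644), np.float64(0.0003878124327301982)])
6.233661070533364e-05 [ 0.644  -0.298   0.1061 -0.5036 -0.4042  0.0298] -23.16083953859623 0.027191564231180868
6.233661069303186e-05 [ 0.644  -0.298   0.1061  0.5036  2.7373  0.0298] 156.83846238717175 0.02719130640189452
6.233661070552941e-05 [ 0.644  -0.298   0.1061  0.5036  2.7374  0.0298] 156.83919842619173 0.027191573777717772
6.2336610717493e-05 [ 0.644  -0.298   0.1061 -0.5035 -0.4042  0.0298] -23.16114515809404 0.027191515291616588
```

```bash
cat >> h.py <<'E'
def go(x,y,z,ydir=None,s=None):
    """rows numbers for TCP target; ydir = wanted azimuth (deg) of the closing line (mod 180)"""
    from scipy.spatial.transform import Rotation as Ro
    s=s or manip.get_state(); q=s['ee_rot']; R=Ro.from_quat([q[1],q[2],q[3],q[0]]).as_matrix()
    d=R.T@(np.array([x,y,z])-s['position'])/.5
    a=np.degrees(np.arctan2(R[1,1],R[0,1])); sp=0 if ydir is None else ((ydir-a+90)%180-90)
    print('clock',round(float(s['clock']),2),'pos',np.round(s['position'],4),'ydir',round(a,2),'q6',round(float(s['qpos'][5]),2),'| d',np.round(d,4),'spin',round(-sp/360,4))
E
python3 - <<'E'
from h import *
go(.4748,-.2782,.10,99.5); go(.4748,-.2782,.040,99.5)
E
```

```text
clock 1.6 pos [ 0.141  -0.5575  0.2453] ydir -75.8 q6 -0.12 | d [ 0.7842 -0.3778  0.2906] spin 0.0131
clock 1.6 pos [ 0.141  -0.5575  0.2453] ydir -75.8 q6 -0.12 | d [ 0.7842 -0.3778  0.4106] spin 0.0131
```

```bash
python3 -m creep '[[1,0.3,-0.15,0,0.013],[1,0.784,-0.378,0.1,0.013],[1,0.784,-0.378,0.1,0.013],[1,0.784,-0.378,0.1,0.013],[1,0.784,-0.378,0.1,0.013],[1,0.784,-0.378,0.1,0.013],[1,0.784,-0.378,0.1,0.013],[1,0.784,-0.378,0.1,0.013],[1,0.784,-0.378,0.1,0.013],[1,0.784,-0.378,0.1,0.013]]' 40; python3 - <<'E'
from h import *
im=eyes.get_image('wrist'); save(im,'wrist1.png')
go(.4748,-.2782,.04,99.5)
for n,z in (('dimmer_top',.0545),('dimmer_base',0),('pointer',0)):
    for d in eyes.place_of('wrist',n): print(n,round(d['confidence'],2),np.round(d['centre'],1),onz(im,d['centre'],z))
E
```

```text
clock: 2.6
position: [0.4777, -0.2747, 0.1946]
ee_rot: [-0.001, 0.996, 0.086, 0.001]
contact_force: [-0.4, -0.1, 0.1]
width: 0.0856
gripper_force: 0.0
clock 2.65 pos [ 0.4759 -0.2764  0.1948] ydir -80.24 q6 0.75 | d [-0.0027  0.0033  0.3097] spin 0.0007
dimmer_top 0.74 [311.8 228.9] [ 0.47448879 -0.27249189  0.0545    ]
dimmer_base 0.56 [277.3 210.7] [ 0.4704179  -0.24258326  0.        ]
pointer 0.88 [234.3 188.5] [ 0.48314344 -0.20414762  0.        ]
```

View pics/wrist1.png

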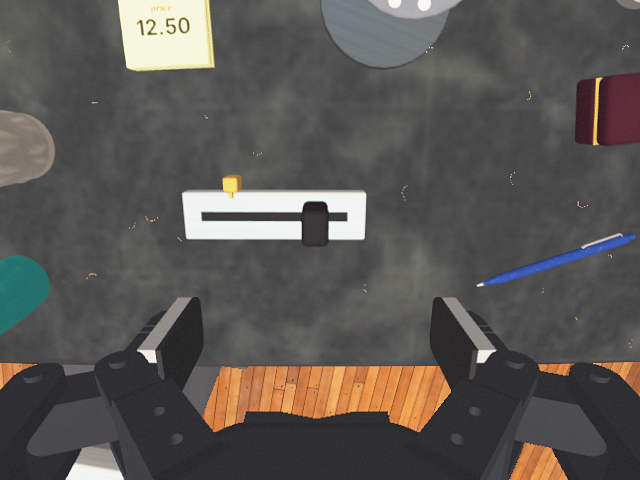

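```bash
python3 - <<'E'
from h import *
np.set_printoptions(precision=4,suppress=True)
im=eyes.get_image('wrist')
hsv=cv2.cvtColor(im['frame'],cv2.COLOR_RGB2HSV)
m=np.zeros((480,640),bool);m[180:250,175:380]=((hsv[...,1]<60)&(hsv[...,2]>140))[180:250,175:380]
ys,xs=np.nonzero(m);P=np.array([onz(im,(x,y),.014)[:2] for x,y in zip(xs,ys)],np.float32)
r=cv2.minAreaRect(P);print(r)
m=np.zeros((480,640),bool);m[170:200,215:250]=((hsv[...,0]>12)&(hsv[...,0]<32)&(hsv[...,1]>120)&(hsv[...,2]>110))[170:200,215:250]
ys,xs=np.nonzero(m);p=(xs.mean(),ys.mean());print('brass',p,xs.min(),xs.max(),ys.min(),ys.max())
a=np.radians(99.5);a=np.array([np.cos(a),np.sin(a)])
for q,z in((p,.012),(p,.018),((232,195),.014),((315,209),.0545),((315,224),.0545)):
    X=onz(im,q,z);print(q,X,'along',(X[:2]-np.array(r[0]))@a)
E
python3 -m creep '[[1,-0.002,0.003,0.1,0],[1,-0.002,0.003,0.2,0],[1,-0.002,0.003,0.3,0],[1,-0.002,0.003,0.31,0],[1,-0.002,0.003,0.31,0]]'
```

```text
((0.47023943066596985, -0.24088764190673828), (0.04102371260523796, 0.14950218796730042), 9.518264770507812)
brass (np.float64(225.91973244147158), np.float64(178.20735785953178)) 217 235 170 191
(np.float64(225.91973244147158), np.float64(178.20735785953178)) [ 0.4891 -0.2033  0.012 ] along 0.033930319070881995
(np.float64(225.91973244147158), np.float64(178.20735785953178)) [ 0.4902 -0.2046  0.018 ] along 0.032526733657597985
(232, 195) [ 0.4767 -0.21    0.014 ] along 0.029361378718594296
(315, 209) [ 0.4853 -0.2769  0.0545] along -0.03798831939980598
(315, 224) [ 0.4744 -0.2787  0.0545] along -0.03798098530595859
clock: 3.35
position: [0.473, -0.2804, 0.04]
ee_rot: [-0.001, 0.997, 0.082, -0.001]
contact_force: [0.9, -0.3, 0.4]
width: 0.0855
gripper_force: 0.0
```

```bash
python3 -m creep '[[0,0,0,0,0],[0,0,0,0,0],[0,0,0,0,0],[0,0,0,0,0],[0,0,0,0,0],[0,0,0,0,0],[0,0,0,0,0],[0,0,0,0,0]]' 30;  python3 - <<'E'
from h import *
go(.4646,-.2074,.04,99.5)
E
```

```text
clock: 4.15
position: [0.4743, -0.2797, 0.0414]
ee_rot: [0.0, 0.997, 0.083, 0.0]
contact_force: [-0.3, 3.1, 6.2]
width: 0.0191
gripper_force: 33.9
clock 4.15 pos [ 0.4743 -0.2797  0.0414] ydir -80.46 q6 0.75 | d [ 0.0048 -0.1458  0.0028] spin 0.0001
```

```bash
python3 -m creep '[[0,0,-0.05,0,0],[0,0.002,-0.1,0,0],[0,0.003,-0.146,0,0],[0,0.003,-0.146,0,0],[0,0.003,-0.146,0,0],[0,0.003,-0.146,0,0]]' 30;  python3 - <<'E'
from h import *
go(.4646,-.2074,.04,99.5)
im=eyes.get_image('scene'); print([ (d['confidence'],onz(im,d['centre'],.0545)) for d in eyes.place_of('scene','dimmer_top')])
E
```

```text
clock: 4.75
position: [0.462, -0.2069, 0.0414]
ee_rot: [-0.0, 0.996, 0.084, -0.001]
contact_force: [-4.4, -0.4, 9.6]
width: 0.0199
gripper_force: 34.5
clock 4.75 pos [ 0.462  -0.2069  0.0414] ydir -80.4 q6 0.85 | d [0.0049 0.0019 0.0028] spin 0.0003
[(0.65, array([ 0.4573518 , -0.20612296,  0.0545    ])), (0.63, array([ 0.67874985, -0.34867432,  0.0545    ]))]
```

```bash
python3 -m creep '[[0.4,0,0,0,0],[0.4,0,0,0,0],[0.4,0,0,0,0],[0.4,0,0,0,0],[0.7,0,0,-0.1,0],[1,0,0,-0.2,0],[1,0,0,-0.3,0],[1,0,0,-0.3,0],[1,0,0,-0.3,0],[1,0,0,-0.3,0]]' 30;  python3 - <<'E'
from h import *
im=eyes.get_image('wrist'); save(im,'wrist2.png')
b=eyes.regions_of('wrist','pointer')[0]['bbox'];print(b)
cv2.imwrite('pics/w2c.png',cv2.resize(cv2.imread('pics/wrist2.png')[130:280,220:440],(660,450)))
# refine ring
from scipy.optimize import least_squares
rays=[]
for c,(u,v) in (('top',(422,163)),('scene',(309,157))):
    im=eyes.get_image(c); S=8;W=24
    g=cv2.cvtColor(im['frame'][v-W:v+W,u-W:u+W],cv2.COLOR_RGB2GRAY); g=cv2.resize(g,None,fx=S,fy=S,interpolation=cv2.INTER_CUBIC)
    bb=cv2.morphologyEx(g,cv2.MORPH_TOPHAT,cv2.getStructuringElement(cv2.MORPH_ELLIPSE,(49,49)))
    n,_,st,ce=cv2.connectedComponentsWithStats((bb>35).astype(np.uint8))
    rays+=[ray(im,((x+.5)/S-.5+u-W,(y+.5)/S-.5+v-W)) for (x,y),s in zip(ce[1:],st[1:]) if 150<s[4]<1800]
def res(p,t=None):
    t=p[5] if t is None else t
    n=np.array([np.sin(t)*np.cos(p[3]),np.sin(t)*np.sin(p[3]),np.cos(t)]);C=p[:3]
    return np.array([np.linalg.norm(o+d*((C-o)@n/(d@n))-C)-p[4] for o,d in rays])
r=least_squares(res,[.646,-.294,.11,2.7,.03,.45],loss='soft_l1',f_scale=.001)
keep=np.abs(res(r.x))<.004; rays=[q for q,k in zip(rays,keep) if k]
r=least_squares(res,r.x); print(len(rays),r.x,np.degrees(r.x[3]),np.std(res(r.x)))
r=least_squares(lambda p:res(p,.45),r.x[:5]); print(r.x,np.degrees(r.x[3]),np.std(r.fun))
E
```

```text
clock: 5.85
position: [0.4624, -0.2069, 0.1889]
ee_rot: [-0.001, 0.997, 0.083, -0.001]
contact_force: [-0.2, -1.0, -0.5]
width: 0.0858
gripper_force: 0.0
[267.0, 183.2, 455.2, 243.4]
22 [ 0.64357801 -0.29784827  0.10721496  2.94848325  0.03011178  0.45566763] 168.93564616108995 0.00038432181167701463
[ 0.64357718 -0.29784296  0.10722099  2.94546778  0.03010903] 168.76287241318576 0.00038613648968401234
```

View pics/w2c.png

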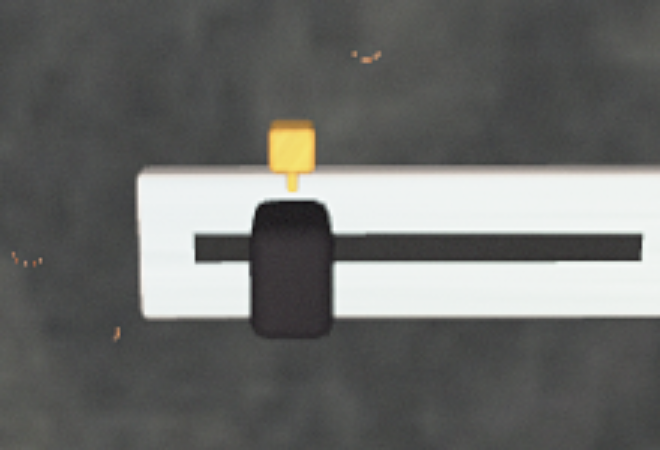

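```bash
python3 - <<'E'
from h import *
go(.54,.115,.25,99.5)
E
```

```text
clock 6.05 pos [ 0.4626 -0.207   0.1886] ydir -80.48 q6 0.85 | d [ 0.2588 -0.6099 -0.122 ] spin 0.0
```

```bash
python3 -m creep '[[1,0,-0.05,-0.1,0],[1,0.259,-0.61,-0.12,0],[1,0.259,-0.61,-0.12,0],[1,0.259,-0.61,-0.12,0],[1,0.259,-0.61,-0.12,0],[1,0.259,-0.61,-0.12,0],[1,0.259,-0.61,-0.12,0],[1,0.259,-0.61,-0.12,0],[1,0.259,-0.61,-0.12,0],[1,0.259,-0.61,-0.12,0]]';  python3 - <<'E'
from h import *
im=eyes.get_image('wrist'); save(im,'wrist3.png')
for d in eyes.regions_of('wrist','beaker_short'): print('reg',d['confidence'],d['bbox'])
for n in('beaker_short','beaker_mid','beaker_tall'):
    for d in eyes.place_of('wrist',n): print(n,round(d['confidence'],2),np.round(d['centre'],1),onz(im,d['centre'],0))
go(.571,.115,.053,99.5)
print('proj rim ctr',proj(im,[.571,.115,.078]),[proj(im,[.571+.028*np.cos(t),.115+.028*np.sin(t),.078]).round(1) for t in (0,1.57,3.14,4.71)])
E
```

```text
clock: 7.05
position: [0.5401, 0.1137, 0.2494]
ee_rot: [0.001, 0.997, 0.083, -0.001]
contact_force: [-0.5, -0.5, 0.3]
width: 0.0849
gripper_force: 0.0
reg 0.86 [385.2, 350.5, 447.0, 432.4]
reg 0.72 [285.4, 136.5, 357.0, 208.6]
reg 0.65 [283.4, 383.4, 339.8, 418.9]
beaker_short 0.93 [318.1 164.4] [0.57095091 0.11613773 0.        ]
beaker_short 0.83 [407.8 366.4] [ 0.36437942 -0.02227259  0.        ]
beaker_short 0.83 [313.  374.1] [0.33683427 0.08232496 0.        ]
beaker_mid 0.69 [436.2 266.2] [ 0.48791424 -0.02299908  0.        ]
beaker_tall 0.85 [314.3 289. ] [0.44153369 0.09826968 0.        ]
clock 7.3 pos [0.5404 0.1132 0.2503] ydir -80.6 q6 1.49 | d [0.061  0.0064 0.3946] spin -0.0003
proj rim ctr [320.03535197 175.5248405 ] [array([326.3, 138.9]), array([284.1, 169.5]), array([314. , 210.5]), array([355.6, 181.6])]
```

View pics/wrist3.png

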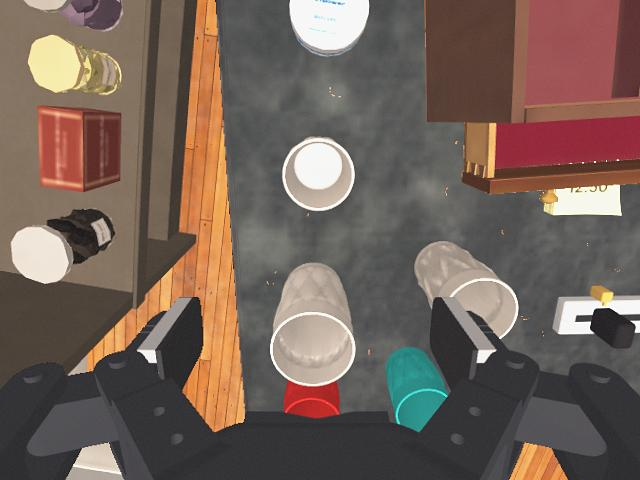

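```bash
python3 -m creep '[[1,0.063,0.007,0.1,0],[1,0.063,0.007,0.2,0],[1,0.063,0.007,0.3,0],[1,0.063,0.007,0.36,0],[1,0.063,0.007,0.394,0],[1,0.063,0.007,0.394,0],[1,0.063,0.007,0.394,0],[0,0.063,0.007,0.394,0],[0,0.063,0.007,0.394,0],[0,0.063,0.007,0.394,0]]' 30; python3 -m creep '[[0,0,0,0,0],[0,0,0,0,0],[0,0,0,0,0],[0,0,0,0,0]]' 30;  python3 - <<'E'
from h import *
go(.572,.1145,.053,99.5)
E
```

```text
clock: 8.3
position: [0.5735, 0.1166, 0.0553]
ee_rot: [0.0, 0.997, 0.083, 0.002]
contact_force: [-0.9, 0.8, 5.2]
width: 0.0555
gripper_force: 31.4
clock: 8.7
position: [0.5735, 0.1166, 0.0552]
ee_rot: [0.0, 0.997, 0.083, 0.002]
contact_force: [-0.8, 0.2, 6.8]
width: 0.0555
gripper_force: 31.5
clock 8.7 pos [0.5735 0.1166 0.0552] ydir -80.46 q6 1.49 | d [-0.0038  0.0037  0.0045] spin 0.0001
```

```bash
python3 -m creep '[[0,0,0,-0.06,0],[0,0,0,-0.15,0],[0,0,0,-0.24,0],[0,0,0,-0.33,0],[0,0,0,-0.33,0],[0,0,0,-0.33,0]]' 30;  python3 - <<'E'
from h import *
go(.4211,-.2896,.22,99.5)
im=eyes.get_image('scene'); print([(d['confidence'],d['centre'],onz(im,d['centre'],.16)) for d in eyes.place_of('scene','beaker_short')])
E
```

```text
clock: 9.3
position: [0.5724, 0.1165, 0.2195]
ee_rot: [0.0, 0.997, 0.083, 0.001]
contact_force: [-0.2, 0.8, -3.5]
width: 0.0555
gripper_force: 33.7
clock 9.3 pos [0.5724 0.1165 0.2195] ydir -80.47 q6 1.49 | d [-0.4329  0.7509 -0.0018] spin 0.0001
[(0.93, [332.8, 406.7], array([0.30210026, 0.15241238, 0.16      ])), (0.63, [350.3, 352.3], array([0.32611392, 0.07070903, 0.16      ]))]
```

```bash
python3 -m creep '[[0,-0.03,0.05,0,0],[0,-0.08,0.14,0,0],[0,-0.12,0.22,0,0],[0,-0.433,0.751,0,0],[0,-0.433,0.751,0,0],[0,-0.433,0.751,0,0],[0,-0.433,0.751,0,0],[0,-0.433,0.751,0,0],[0,-0.433,0.751,0,0],[0,-0.433,0.751,0,0]]'; python3 -m creep '[[0,-0.433,0.751,0,0]]' >/dev/null 2>&1 & sleep 0; wait; python3 - <<'E'
from h import *
go(.4211,-.2896,.06,99.5)
E
```

```text
clock: 10.4
position: [0.4181, -0.294, 0.2161]
ee_rot: [0.0, 0.997, 0.08, -0.002]
contact_force: [0.8, 1.4, -1.6]
width: 0.0557
gripper_force: 33.7
clock 10.5 pos [ 0.4029 -0.3333  0.2161] ydir -80.39 q6 0.58 | d [ 0.0506 -0.0776  0.3129] spin 0.0003
```

```bash
python3 -m creep '[[0,0.051,-0.078,0,0],[0,0.051,-0.078,0.05,0],[0,0.051,-0.078,0.14,0],[0,0.051,-0.078,0.23,0],[0,0.051,-0.078,0.29,0],[0,0.051,-0.078,0.315,0],[0,0.051,-0.078,0.315,0],[0,0.051,-0.078,0.315,0]]' 25; python3 - <<'E'
from h import *
go(.4211,-.2896,.058,99.5)
c=np.array([.986,.165]);p=manip.get_state()['position'];print('across',(p[:2]-[.4702,-.2409])@c,'along',(p[:2]-[.4702,-.2409])@[-.165,.986])
E
```

```text
clock: 11.3
position: [0.4219, -0.293, 0.06]
ee_rot: [-0.001, 0.997, 0.083, -0.001]
contact_force: [-0.0, 0.7, -2.1]
width: 0.0555
gripper_force: 32.9
clock 11.3 pos [ 0.4219 -0.293   0.06  ] ydir -80.46 q6 0.66 | d [-0.0004 -0.007   0.0041] spin 0.0001
across -0.056244664759714014 along -0.04343804392186291
```

```bash
python3 -m creep '[[0,0.006,0,0.003,0],[0,0.014,0,0.003,0],[0,0.020,0,0.002,0],[0,0.026,0,0,0],[0,0.032,0,-0.002,0],[0,0.038,0,-0.004,0],[0,0.044,0,-0.006,0],[0,0.050,0,-0.008,0],[0,0.056,0,-0.01,0],[0,0.056,0,-0.01,0]]' 20; python3 - <<'E'
from h import *
im=eyes.get_image('scene'); save(im,'s2.png'); cv2.imwrite('pics/s2c.png',cv2.resize(cv2.imread('pics/s2.png')[150:330,280:500],(733,600)))
c=np.array([.986,.165]);p=manip.get_state()['position'];print('across',(p[:2]-[.4702,-.2409])@c,'along',(p[:2]-[.4702,-.2409])@[-.165,.986],p)
E
```

```text
clock: 12.3
position: [0.449, -0.2885, 0.0656]
ee_rot: [-0.001, 0.997, 0.083, -0.001]
contact_force: [-4.7, 0.8, -1.0]
width: 0.0557
gripper_force: 30.5
across -0.028798427329980315 along -0.04345749463640678 [ 0.44896294 -0.28852841  0.0656354 ]
```

View pics/s2c.png

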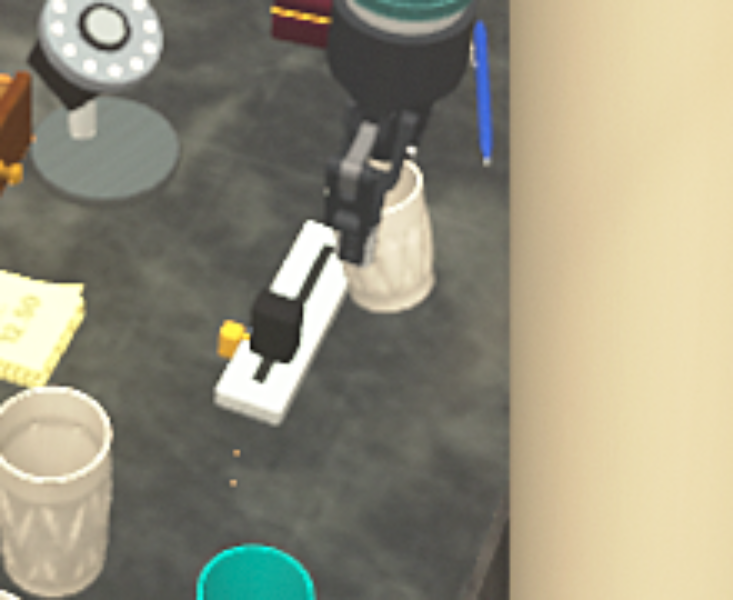

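```bash
python3 -m creep '[[0,0.006,0,-0.002,0],[0,0.010,0,-0.003,0],[0,0.012,0,-0.004,0],[0,0.012,0,-0.004,0],[0,0.012,0,-0.004,0]]' 20; python3 - <<'E'
from h import *
c=np.array([.986,.165]);p=manip.get_state()['position'];print('across',(p[:2]-[.4702,-.2409])@c,'along',(p[:2]-[.4702,-.2409])@[-.165,.986],p)
E
python3 -m creep '[[0,0.012,0,-0.004,0],[0,0.012,0,-0.004,0],[0,0.012,0,-0.004,0],[0,-0.02,0,-0.04,0],[0,-0.02,0,-0.12,0],[0,-0.02,0,-0.22,0],[0,-0.02,0,-0.32,0],[0,-0.02,0,-0.32,0],[0,-0.02,0,-0.32,0]]' 80
python3 - <<'E'
from h import *
for c in('scene','top','wrist'):
    im=eyes.get_image(c); save(im,c+'3.png'); print(c,proj(im,manip.get_state()['position']))
    print([(d['confidence'],d['bbox']) for d in eyes.regions_of(c,'beaker_short')],[(d['confidence'],d['centre']) for d in eyes.place_of(c,'beaker_short')])
go(0,0,0)
E
```

```text
clock: 12.85
position: [0.4553, -0.2878, 0.0676]
ee_rot: [-0.0, 0.997, 0.083, -0.0]
contact_force: [-5.2, 1.4, -1.0]
width: 0.0551
gripper_force: 30.1
across -0.02245493445157904 along -0.04374039401042004 [ 0.45526795 -0.28776022  0.06758599]
clock: 13.75
position: [0.448, -0.2909, 0.2298]
ee_rot: [0.002, 0.997, 0.083, 0.003]
contact_force: [0.4, 0.0, -2.7]
width: 0.0541
gripper_force: 85.4
scene [402.54019485 147.1323704 ]
[(0.97, [338.2, 313.3, 372.1, 365.8]), (0.72, [395.5, 129.0, 424.2, 182.7]), (0.65, [317.9, 370.3, 356.2, 422.0])] [(0.95, [334.0, 405.4]), (0.9, [353.1, 352.7]), (0.78, [413.2, 174.0])]
top [440.18661526 268.62517821]
[(0.67, [263.2, 298.7, 293.7, 332.5]), (0.63, [418.4, 250.1, 447.5, 295.7])] [(0.92, [282.9, 313.7]), (0.72, [228.0, 327.4]), (0.6, [436.0, 282.6])]
wrist [314.06355528 322.26152493]
[(0.82, [232.0, 249.6, 403.5, 417.0])] [(0.9, [315.8, 314.7]), (0.69, [33.6, 234.0])]
clock 14.2 pos [ 0.4457 -0.2897  0.2269] ydir -80.48 q6 0.7 | d [-0.7829 -0.7183  0.4553] spin 0.0
```

```bash
python3 - <<'E'
from h import *
np.set_printoptions(precision=4,suppress=True)
rs=[]
for c in('scene','top'):
    im=eyes.get_image(c)
    p=min((d['centre'] for d in eyes.place_of(c,'beaker_short')),key=lambda q:np.hypot(*(np.array(q)-proj(im,manip.get_state()['position']))))
    rs.append(ray(im,p)); print(c,p)
X,e=tri(rs); g=manip.get_state()['position']+[0,0,.005]; d=g-X
print(X,e,'axis len',np.linalg.norm(d),'tilt',np.arctan2(d[:2]@[.986,.165],d[2]),'side',d[:2]@[-.165,.986])
f=[cv2.imread(f'pics/{c}3.png') for c in('scene','top')]
cv2.imwrite('pics/c3.png',np.hstack([cv2.resize(f[0][100:200,350:450],(400,400)),cv2.resize(f[1][225:325,390:490],(400,400))]))
E
```

```text
scene [410.8, 176.0]
top [435.5, 281.6]
[ 0.4246 -0.2952  0.1691] [np.float64(0.00011870483679545425), np.float64(0.0001187048367955474)] axis len 0.06717290766773498 tilt 0.32999306153563385 side 0.001769574188641463
```

View pics/c3.png

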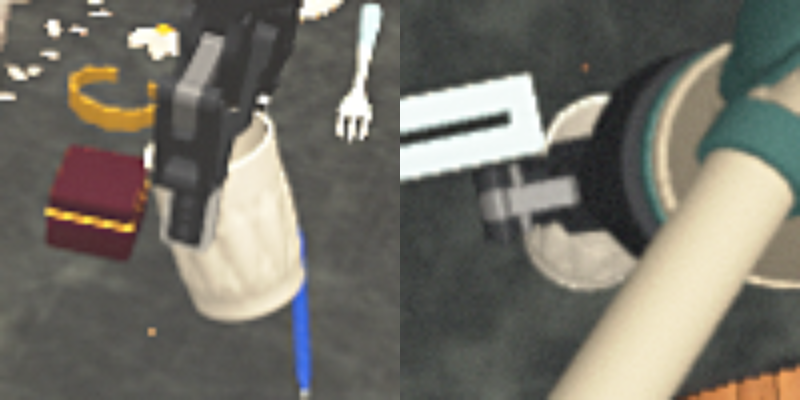

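```bash
cat > fit.py <<'E'
from h import *
from scipy.optimize import minimize
def fit(lean,regs,save_as=None):
    """lean: azimuth (deg) of lean; regs: {cam: list of (x0,y0,x1,y1) usable boxes}"""
    g=manip.get_state()['position']+[0,0,.005]; ims={c:eyes.get_image(c) for c in regs}
    a=np.radians(lean); e1=np.array([np.cos(a),np.sin(a),0]); e2=np.array([-np.sin(a),np.cos(a),0]); T=np.linspace(0,2*np.pi,60)
    D={}
    for c,im in ims.items():
        hsv=cv2.cvtColor(im['frame'],cv2.COLOR_RGB2HSV); m=((hsv[...,2]>115)&(hsv[...,1]<75)).astype(float)
        w=np.zeros((480,640))
        for x0,y0,x1,y1 in regs[c]: w[y0:y1,x0:x1]=1
        D[c]=(m,w)
    def hulls(p):
        th,ph,rb,hg=p[:4]; u=e1*np.sin(th)+e2*np.sin(ph)+np.array([0,0,1])*np.cos(th); u/=np.linalg.norm(u)
        v=np.cross(u,e2);v/=np.linalg.norm(v);w=np.cross(u,v); B=g+p[4:7]-u*hg
        C=[B+rb*(np.cos(t)*v+np.sin(t)*w) for t in T]+[B+.078*u+.028*(np.cos(t)*v+np.sin(t)*w) for t in T]
        return B,u,{c:cv2.convexHull(np.array([proj(im,x) for x in C],np.float32)) for c,im in ims.items()}
    def cost(p):
        B,u,H=hulls(p); s=0
        for c,(m,w) in D.items():
            k=np.zeros((480,640),np.uint8); cv2.fillConvexPoly(k,np.round(H[c]*16).astype(np.int32),255,lineType=cv2.LINE_AA,shift=4)
            s+=(np.abs(k/255.-m)*w).sum()
        return s+((p[4:7]/.002)**2).sum()*2+((p[3]-.0605)/.002)**2*2+(p[1]/.05)**2*2+((p[2]-.026)/.002)**2
    best=None
    for t in(.3,.45,.6):
        x0=np.array([t,0,.026,.0605,0,0,0]); S=np.vstack([x0]+[x0+d for d in np.diag([.1,.05,.002,.002,.002,.002,.002])])
        r=minimize(cost,x0,method='Nelder-Mead',options=dict(initial_simplex=S,maxiter=500,xatol=1e-4,fatol=.05)); print(t,round(r.fun,1),np.round(r.x,4))
        if best is None or r.fun<best.fun: best=r
    B,u,H=hulls(best.x); L=[]
    for c,im in ims.items():
        f=cv2.cvtColor(im['frame'],cv2.COLOR_RGB2BGR); cv2.polylines(f,[np.round(H[c]).astype(int)],True,(0,0,255))
        x0,y0=np.min([r[:2] for r in regs[c]],0)-25; L.append(cv2.resize(f[y0:y0+100,x0:x0+100],(400,400)))
    if save_as: cv2.imwrite(save_as,np.hstack(L))
    print('base',B,'axis',u); return B,u
E
python3 - <<'E'
from fit import *
fit(9.5,{'scene':[(385,162,435,190),(409,130,435,165)],'top':[(415,285,444,305)]},'pics/fit1.png')
E
```

```text
0.3 93.3 [ 0.3754  0.0287  0.0258  0.0605 -0.0008 -0.001   0.0013]
0.45 95.4 [ 3.743e-01  4.590e-02  2.590e-02  6.080e-02 -1.000e-03 -2.000e-04
  1.800e-03]
0.6 101.8 [ 3.83e-01  3.42e-02  2.62e-02  6.24e-02  3.00e-04 -9.00e-04  3.10e-03]
base [ 0.42342647 -0.29629008  0.17763183] axis [0.3567507  0.08879359 0.92997023]
```

View pics/fit1.png

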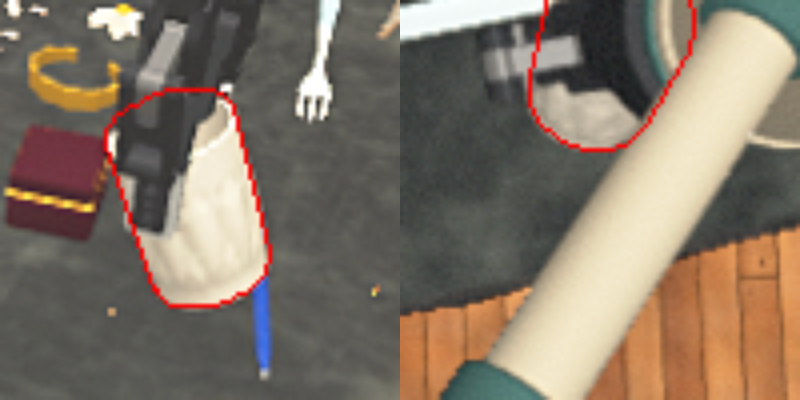

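```bash
python3 -m creep '[[0,0,0,-0.02,-0.02],[0,0,0,-0.06,-0.04],[0,0,0,-0.08,-0.2],[0,0,0,-0.08,-0.2],[0,0,0,-0.08,-0.2],[0,0,0,-0.08,-0.2],[0,0,0,-0.08,-0.2],[0,0,0,-0.08,-0.2],[0,0,0,-0.08,-0.2],[0,0,0,-0.08,-0.2]]' 80;  python3 -m creep '[[0,0,0,0,-0.2],[0,0,0,0,-0.2],[0,0,0,0,-0.2],[0,0,0,0,-0.2],[0,0,0,0,-0.2],[0,0,0,0,-0.2],[0,0,0,0,-0.2],[0,0,0,0,-0.2],[0,0,0,0,-0.2],[0,0,0,0,-0.2]]'; python3 - <<'E'
from h import *
go(.5863,-.2885,.2314,76.5)
E
```

```text
clock: 15.5
position: [0.4457, -0.2898, 0.2679]
ee_rot: [0.0, 0.758, 0.653, -0.0]
contact_force: [-0.2, -0.1, -2.5]
width: 0.0537
gripper_force: 85.4
clock: 16.5
position: [0.4457, -0.2898, 0.2678]
ee_rot: [-0.0, 0.23, 0.973, -0.0]
contact_force: [0.6, -0.2, -2.1]
width: 0.054
gripper_force: 85.4
clock 16.5 pos [ 0.4457 -0.2898  0.2678] ydir 63.39 q6 -1.81 | d [-0.2502  0.1283  0.0728] spin -0.0364
```

```bash
python3 -m creep '[[0,-0.03,0.015,0,-0.018],[0,-0.09,0.045,0,-0.036],[0,-0.16,0.08,0,-0.036],[0,-0.22,0.11,0,-0.036],[0,-0.25,0.128,0.02,-0.036],[0,-0.25,0.128,0.05,-0.036],[0,-0.25,0.128,0.073,-0.036],[0,-0.25,0.128,0.073,-0.036],[0,-0.25,0.128,0.073,-0.036],[0,-0.25,0.128,0.073,-0.036]]'; python3 - <<'E'
from h import *
go(.5863,-.2885,.2314,76.5)
n=[]
for c in('scene','top'):
    im=eyes.get_image(c); f=cv2.cvtColor(im['frame'],cv2.COLOR_RGB2BGR); p=proj(im,manip.get_state()['position']).astype(int)-50; print(c,p); n.append(cv2.resize(f[p[1]:p[1]+100,p[0]:p[0]+100],(400,400)))
cv2.imwrite('pics/f1.png',np.hstack(n))
E
```

```text
clock: 17.5
position: [0.5861, -0.2887, 0.2323]
ee_rot: [0.001, 0.118, 0.993, -0.0]
contact_force: [-0.3, -0.6, -1.3]
width: 0.0542
gripper_force: 85.4
clock 17.5 pos [ 0.5861 -0.2887  0.2323] ydir 76.42 q6 -1.9 | d [-0.0004  0.0005  0.0018] spin -0.0002
scene [284  67]
top [386 129]
```

View pics/f1.png

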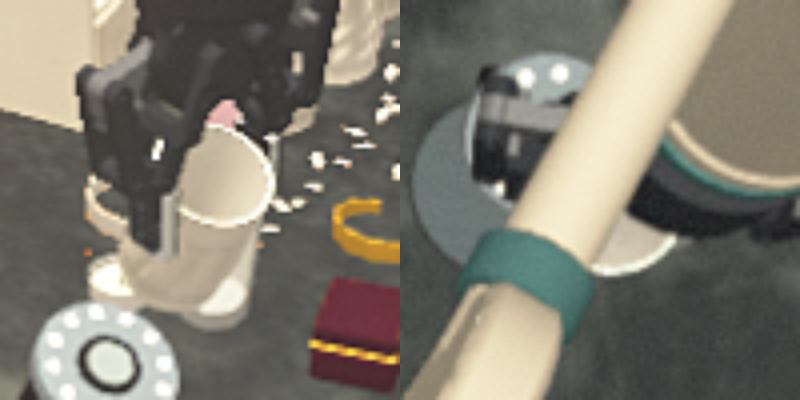

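```bash
python3 - <<'E'
from h import *
np.set_printoptions(precision=4,suppress=True)
B=manip.get_state()['position']+[.0231,-.0026,-.0494]; C=np.array([.6436,-.2978,.110]); n=np.array([-.427,.0838,.9]); 
print('pred base',B,'along',(B-C)@n,'off',(B-C)-((B-C)@n)*n)
for c in('scene','top'):
    im=eyes.get_image(c); print(c,'pred px',proj(im,B),[(round(d['confidence'],2),d['centre']) for d in eyes.place_of(c,'beaker_short')])
    for k in('beaker_mid','beaker_tall'): print(k,[(round(d['confidence'],2),onz(im,d['centre'],0)) for d in eyes.place_of(c,k)][:2])
im=eyes.get_image('scene'); f=cv2.cvtColor(im['frame'],cv2.COLOR_RGB2BGR)
a=np.radians(168.9)
for th,col in((.375,(0,0,255)),):
    u=np.array([np.sin(th)*np.cos(a),np.sin(th)*np.sin(a),np.cos(th)]);v=np.cross(u,[0,1,0]);v/=np.linalg.norm(v);w=np.cross(u,v)
    for r,h in((.0258,0),(.028,.078)):
        cv2.polylines(f,[np.array([proj(im,B+h*u+r*(np.cos(t)*v+np.sin(t)*w)) for t in np.linspace(0,6.28,40)]).round().astype(int)],True,col)
cv2.imwrite('pics/f2.png',cv2.resize(f[80:180,284:384],(600,600)))
E
```

```text
pred base [ 0.6093 -0.2913  0.183 ] along 0.08091499520267227 off [ 0.0003 -0.0003  0.0002]
scene pred px [323.8528 134.6809] [(0.63, [327.4, 134.0]), (0.6, [352.4, 353.5]), (0.56, [334.4, 405.9])]
beaker_mid [(0.76, array([ 0.481 , -0.0254,  0.    ]))]
beaker_tall []
top pred px [429.5121 172.0417] [(0.87, [231.7, 330.6]), (0.66, [279.0, 313.7])]
beaker_mid [(0.57, array([ 0.4931, -0.0226,  0.    ]))]
beaker_tall [(0.98, array([0.4454, 0.098 , 0.    ]))]
```

View pics/f2.png

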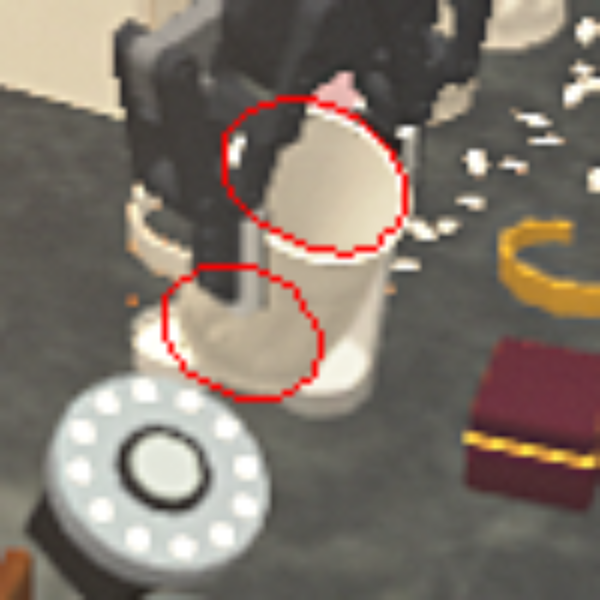

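```bash
python3 -c "
from rig import manip
s=manip.get_state(); print(s['clock'],s['position'],abs(s['qd']).max(),s['gripper_force']); print(manip.sign_off())"
```

```text
18.05 [ 0.58621193 -0.28831011  0.23131156] 0.0014621243253424526 85.37294056965038
the job is handed in; nothing more can be done
None
```

The job is handed in, with no verdict shown: the dimmer grip is level with the pointer, and the short beaker is held still about 81 mm from the lens, centred, its axis roughly 0.08 rad off by my picture fit (limit 0.19).

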